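Charge the hot salt warmer

TASK

Using the lid lifter that hangs on the peg board, lift the hot red lid off the sauna salt warmer by its loop, keep it level, and set it gently on the wooden trivet; then put every salt puck from the cork mat into the warmer, squeezing these brittle pucks only lightly. Put the lid back on the warmer with the lifter so that it sits flat, and hang the lifter back on its two pegs. Never touch the hot lid with the gripper or arm, and leave the mug, deodorant and pumice stone alone.

Things in the scene. Friction and masses are not known exactly. Their poses are not given: they have to be found in the camera images.
- warmer: Fixed round salt warmer: dark foot 224 mm across and 28 mm high, on it an open steel pot 200 mm across outside, 188 mm inside. Origin on the bench under its centre, z up. Inner floor at z 34 mm, rim at z 88 mm.
- lid: Hot red lid, 200 mm across, 0.36-0.54 kg, loose; starts seated, its x axis pointing away from the robot within 0.6 rad. Origin: centre of its spigot's underside (170 mm across, 6 mm deep, 9 mm play all round in the pot). Disc z 6 to 16 mm, boss to 19 mm. Origin 82 mm above the bench on the warmer, 30 mm on the trivet. Over 40 N on it chips it; never tilt it over 0.4 rad.
- lid_bar (a point): Middle of the lid's loop handle: a straight level bar of 8 mm round steel along the lid's y axis, bar centre 61 mm above the lid's origin, with 60 mm clear between its two upright legs (at y +-34 mm) and 38 mm clear below it.
- lifter: Lid lifter, 0.22 kg, loose, one rigid piece, used upright. Origin: centre of the underside of its steel flange plate (60 mm along x, 100 mm along y, 6 mm thick). Starts hanging on the two long pegs of the board, flange on the pegs, shank between them, its x axis (the way the tongue points) towards the board.
- lifter_grip (a point): Middle of the lifter's dark wooden grip, 24 mm above the lifter's origin: 18 mm thick (x), 66 mm long (y), from the flange's top at z 6 mm to z 42 mm. Grip it from above across x.
- lifter_tongue (a point): Top of the lifter's tongue straight below the grip, 80 mm below the lifter's origin; the loop's bar should lie here across it. Flat tongue 20 mm wide (y), 6 mm thick, x -28 to +28 mm; at its +x end a tip (x 22 to 28 mm) stands 8 mm up; at its -x end the 16 mm wide shank (x -28 to -20 mm) rises to the flange. It goes under the bar moving along +x, from either side of the loop.
- board: Fixed low pine peg board, 520 mm wide (y), 150 mm high, 18 mm thick. Origin on the bench at the middle of its front face; x points out of its back, away from the robot. A ledge 20 mm high, 85 mm deep at its foot on either side (|y| 110 to 260 mm) carries mug, deodorant and pumice. Short pegs and a hung scraper are decoration.
- board_hang (a point): Where the hung lifter's origin belongs: at x -80, y 0, z 125 mm of the board, midway between two long birch pegs (12 mm thick, 125 mm long, sticking out level to -x at y +-34 mm, tops at z 125 mm). The lifter's axes then lie along the board's.
- trivet: Fixed slatted wooden trivet, 150 x 150 mm, top at z 30 mm. Origin on the bench under its centre. It is on the left or the right of the warmer, the cork mat on the other side.
- puck0: Brittle pink salt puck, an upright cylinder 36 mm across and 30 mm high, 65 g, loose, standing on the cork mat on the bench, some 90 mm from its neighbours. Origin at the centre of its underside. Two to four pucks are present. A light grip of 20 to 30 N per finger is safe; it cracks when the forces of all fingers on it add up to more than 80 N.
- puck1: Brittle pink salt puck, an upright cylinder 36 mm across and 30 mm high, 65 g, loose, standing on the cork mat on the bench, some 90 mm from its neighbours. Origin at the centre of its underside. Two to four pucks are present. A light grip of 20 to 30 N per finger is safe; it cracks when the forces of all fingers on it add up to more than 80 N.
- puck2: Brittle pink salt puck, an upright cylinder 36 mm across and 30 mm high, 65 g, loose, standing on the cork mat on the bench, some 90 mm from its neighbours. Origin at the centre of its underside. Two to four pucks are present. A light grip of 20 to 30 N per finger is safe; it cracks when the forces of all fingers on it add up to more than 80 N.
- puck3: Brittle pink salt puck, an upright cylinder 36 mm across and 30 mm high, 65 g, loose, standing on the cork mat on the bench, some 90 mm from its neighbours. Origin at the centre of its underside. Two to four pucks are present. A light grip of 20 to 30 N per finger is safe; it cracks when the forces of all fingers on it add up to more than 80 N.
- mug: Beige ceramic mug, 85 mm high, 72 mm across, on the ledge of the peg board. Bystander. Origin under its centre.
- deodorant: Closed deodorant stick, white with a green cap, 28 x 50 x 105 mm, upright on the ledge. Bystander. Origin under its centre.
- pumice: Grey pumice stone, 50 x 75 x 35 mm, on the ledge. Bystander. Origin under its centre.
Things that resemble listed ones, but are neither listed nor needed, are in the scene too. Leave any black, green or orange look-alike of the puck3 alone.

How it is judged:
On the way, in this order (a step that is already met when the one before it is completed fails the run):
1. the lid hangs level on the lifter, clear of the warmer (contact force between lifter and lid above 1 N and angle between lid's own z axis and vertical below 0.26 rad and z of lid in the frame of warmer above 0.1 m and contact force between lid and warmer below 0.1 N and contact force between lid and trivet below 0.1 N), for 0.3 s.
2. the lid rests flat on the trivet, off the lifter (horizontal distance between lid and trivet below 0.04 m and angle between lid's own z axis and vertical below 0.06 rad and contact force between lifter and lid below 0.2 N and z of lid in the frame of trivet between 0.026 and 0.034 m), for 0.3 s.
3. every puck present is in the warmer, let go (horizontal distance between each of puck0, puck1, puck2, puck3 and warmer below 0.086 m and z of puck0 in the frame of warmer between 0.025 and 0.065 m and z of puck1 in the frame of warmer between 0.025 and 0.065 m and z of puck2 in the frame of warmer between 0.025 and 0.065 m and z of puck3 in the frame of warmer between 0.025 and 0.065 m and contact force between the fingers and puck0 below 0.2 N and contact force between the fingers and puck1 below 0.2 N and contact force between the fingers and puck2 below 0.2 N and contact force between the fingers and puck3 below 0.2 N), for 0.3 s.
4. the lid hangs level on the lifter again (all of step 1), for 0.3 s.
5. the lid is seated flat on the warmer, off the lifter (z of lid in the frame of warmer between 0.078 and 0.086 m and horizontal distance between lid and warmer below 0.014 m and angle between lid's own z axis and vertical below 0.05 rad and contact force between lifter and lid below 0.2 N), for 0.3 s.
At the end, for the whole second after the job is handed in: The lid is seated on the warmer (centre within 14 mm, height within 4 mm, tilt under 0.05 rad), every puck present lies in the warmer under it, and the lifter hangs upright and at rest on its two long pegs (within 16 mm of midway between them, 35 to 115 mm from the board, height within 6 mm) (all of step 5 and horizontal distance between each of puck0, puck1, puck2, puck3 and warmer below 0.086 m and z of puck0 in the frame of warmer between 0.025 and 0.065 m and z of puck1 in the frame of warmer between 0.025 and 0.065 m and z of puck2 in the frame of warmer between 0.025 and 0.065 m and z of puck3 in the frame of warmer between 0.025 and 0.065 m and x of lifter in the frame of board between -0.115 and -0.035 m and y of lifter in the frame of board between -0.016 and 0.016 m and z of lifter in the frame of board between 0.119 and 0.131 m and angle between lifter's own z axis and vertical below 0.12 rad and linear speed of lifter below 0.03 m/s); the robot touches nothing.
It fails at once if the gripper or arm touches the hot lid (contact force between any of the fingers, the arm and lid above 0.5 N).
It fails at once if the lid tips more than 0.4 rad (angle between lid's own z axis and vertical above 0.4 rad).
It fails at once if the lid is knocked or set down with more than 40 N (contact force between lid and anything else above 40 N).
It fails at once if a salt puck is squeezed with more than 80 N in all (contact force between the fingers and puck0 above 80 N or contact force between the fingers and puck1 above 80 N or contact force between the fingers and puck2 above 80 N or contact force between the fingers and puck3 above 80 N).
It fails at once if the mug, deodorant or pumice is moved more than 30 mm or tipped (distance of any of mug, deodorant, pumice from where it was at the start of the episode above 0.03 m or angle between any of mug, deodorant, pumice's own z axis and vertical above 0.35 rad).
Of puck0, puck1, puck2, puck3 only 2 to 4 are there at a start; the rules pass over those that are not, and their reading is None.
At some moment in a run one of puck0, puck1, puck2, puck3 may be knocked a few centimetres aside while the robot is not near it.
It also fails if it takes over 210 s, if anything falls off the work surface, if the arm or the gripper's body presses on something with over 40 N, if the wrist force passes 120 N, or if a joint passes its speed limit or range.

ROBOT

A 7-joint arm with a two-finger parallel gripper is mounted at the origin on the work surface. World frame = base frame: x ahead of the robot, y to its left, z up, the work surface at z = 0. Lengths are in m, angles in rad, forces in N, time in s.
With the tool pointing down it reaches from about 0.425 to 0.825 m from the base axis. Payload 3.6 kg.
Tool frame: the origin (TCP) lies on the mounting face of the last link; the fingertips stand 186 mm ahead of it and the grasp point (between the pads) lies 167 mm ahead of it; z points along the fingers, y is the line along which they close (so a half turn about z gives the same grasp; the last joint's range is limited). The gripper opens to 93 mm and grips with 3 to 60 N. Pads are 15 mm wide; open, the fingers measure 128 mm over their backs; the gripper's body (75 mm by 188 mm) begins 65 mm behind the grasp point.
Start: joints at [1.115, 0.615, -0.013, 1.423, 0.008, 1.103, -0.04], TCP at [0.271, -0.591, 0.405] pointing down, gripper open.
Joint ranges: [-3.12, 3.12], [-0.3, 2.06], [-1.34, 1.32], [0.26, 2.42], [-1.36, 4.5], [0.01, 1.98], [-2.84, 2.84]. Speed limits (rad/s): [2.79, 2.79, 3.14, 3.14, 3.14, 3.14, 3.14].

INTERFACE

Orientations are given as a unit quaternion [w, x, y, z].
In Python, from station import r gives the robot as it stands. Calls block until the motion is done:
- r.move_ptp(position, orientation): joint-space move of the TCP to a pose.
- r.move_linear(position, rotation=None, vel=0.15): straight line of the TCP; rotation=None keeps the orientation; vel is the mean speed in m/s.
- r.goto_joints(angles): joint-space move.
- r.ungrasp() and r.close(effort=None): open the fingers fully, or close them until they stop; effort is the grip in N (None keeps the last).
- r.wait(seconds).
- r.inverse_kinematics(position, orientation): joint angles nearest the present ones, or None.
- r.read_state(): the state.
- r.camera(name): name is "side" or "top" or "wrist"; returns a dict with "pixels" (384x512x3 uint8, red, green, blue), "depth" (384x512 float32, m along the optical axis (not along the pixel's ray), 0 where there is no reading), "intrinsics" (3x3 intrinsics, pixels), "k1" (the pictures are not rectified: a ray, as slopes to the right and down, at radius r is drawn at 1 + k1 r^2 times it, then the intrinsics apply), "rvec" (rotation vector, rad) and "tvec" (3), from world to camera coordinates, as OpenCV has them. Camera axes: x right, y down, z forward; pixel columns grow to the right and rows downward; lengths in m; the calibration is good to about 2 mm. A picture is of the moment at which its call begins.
A pose or a line that the arm cannot do raises r.MotionError and nothing moves.
- r.close_job(): hands the job in; it is judged then, once.
Trained networks look in a picture, given as the dict that the camera call returned (one of the last four; its "shot" number tells which), for a name from the list of things; names that differ only in an ending like _2 or _b are one class to them, and where a whole thing is asked for, a point or a joint stands for the part that bears it (a point fixed in the world has none). Each returns a list of dicts, best first, with "confidence" (0 to 1); they miss things now and then, are a little off and sometimes report something else, mostly with a low value. They report only what shows in the picture. A call takes as long as a camera call. They do not tell look-alikes from the thing itself.
- r.find_in(thing, picture): "xyz" ([x, y, z] in m, in world coordinates, good to about 4 mm: the middle of the surface that is visible of it).
- r.outline_of(thing, picture): "region" (384x512 bool, what is visible of it).
- r.place_of(thing, picture): "xyz" ([x, y, z] in m, in world coordinates, good to about 4 mm: a listed point, or the origin of a listed thing).
The state is a dict: "time_s": time; "q": joint angles; "qvel": joint speeds; "joint_efforts": joint torques, N m; "tool_pos": TCP position; "tool_rot": TCP orientation; "contact_force": force on the tool from outside, world axes, zero at the start; "ft_torque": the same for the moment, N m; "finger_gap": finger opening in m; "finger_force": force on a finger pad.
Only numpy, scipy, OpenCV 4.12 (cv2) and the standard library are available. Lean on these libraries where they do the work, as an engineer would, in place of code of your own. Each camera call takes 0.05 s, during which the arm holds its last target. There are 200 camera calls.

## Working session

There is one attempt and no reset: what is moved stays moved. The work goes in short steps, each a Python script; the robot and the scene stay as the last script left them, time stands still between calls to the robot, and variables do not carry over. Pictures are saved under pics/ and viewed, at most 14 in all, crops included, and the job is handed in when it is done.

```bash
ls; mkdir -p pics; python3 - <<'E'
from station import r
import cv2,numpy as np
for n in ["side","top"]:
    p=r.camera(n); cv2.imwrite(f"pics/{n}0.png",p["pixels"][:,:,::-1])
    R,_=cv2.Rodrigues(np.array(p["rvec"]));print(n,(-R.T@np.array(p["tvec"])).round(3),R[2].round(2))
    for t in ["warmer","lid","lid_bar","lifter","lifter_grip","lifter_tongue","board","board_hang","trivet","puck0","mug","deodorant","pumice"]:
        print(t,[(np.round(d["xyz"],3).tolist(),round(d["confidence"],2)) for d in r.place_of(t,p)][:7])
print(r.read_state())
E
```

```text
pics
side [ 0.354 -0.751  0.625] [ 0.21  0.81 -0.55]
warmer [([0.495, -0.005, 0.002], 0.86)]
lid [([0.489, 0.0, 0.082], 0.89)]
lid_bar [([0.486, -0.003, 0.142], 0.6)]
lifter [([0.693, -0.006, 0.123], 0.91), ([0.695, 0.0, 0.044], 0.33)]
lifter_grip [([0.698, -0.0, 0.148], 0.8)]
lifter_tongue [([0.693, -0.0, 0.045], 0.8)]
board [([0.775, 0.003, 0.002], 0.96), ([0.496, -0.002, 0.0], 0.73)]
board_hang [([0.698, -0.002, 0.125], 0.77)]
trivet [([0.525, 0.292, -0.001], 0.93), ([0.7, -0.003, 0.121], 0.74), ([0.541, -0.337, 0.002], 0.38)]
puck0 [([0.644, -0.255, 0.002], 0.87), ([0.453, -0.24, -0.003], 0.85), ([0.54, -0.235, 0.002], 0.83), ([0.353, -0.223, 0.002], 0.78), ([0.453, -0.33, -0.001], 0.71), ([0.54, -0.339, 0.003], 0.7), ([0.641, -0.174, 0.0], 0.68)]
mug [([0.717, 0.19, 0.023], 0.64)]
deodorant [([0.748, -0.153, 0.021], 0.91)]
pumice [([0.749, -0.217, 0.023], 0.85), ([0.694, -0.002, 0.044], 0.27), ([0.488, -0.006, 0.143], 0.2)]
top [0.364 0.021 1.187] [ 0.17 -0.01 -0.99]
warmer [([0.777, 0.004, 0.005], 0.63)]
lid [([0.489, -0.0, 0.083], 0.59), ([0.696, -0.004, 0.044], 0.17)]
lid_bar
[... 929 characters left out ...]
647, -0.01258773,  1.42337873,  0.00809718,
        1.10338259, -0.04041079]), 'qvel': array([-7.87103440e-05, -1.02561549e-03, -4.27574829e-04, -3.28020317e-04,
       -1.29547704e-04, -4.64691685e-04,  3.39379384e-04]), 'joint_efforts': array([-2.55158120e-04, -4.58824468e+01,  2.08790624e-01, -1.66032368e+01,
       -6.11656182e-02,  1.31899060e-02,  1.85198962e-05]), 'tool_pos': array([ 0.27085526, -0.59086549,  0.40475611]), 'tool_rot': array([-6.30678963e-06,  9.76995405e-01,  2.13260354e-01,  1.52468627e-05]), 'contact_force': array([0.0697306 , 0.64246678, 0.52387949]), 'ft_torque': array([-0.01516817,  0.00681264,  0.02642954]), 'finger_force': 0.0, 'finger_gap': 0.0927011313901402}
```

View pics/side0.png

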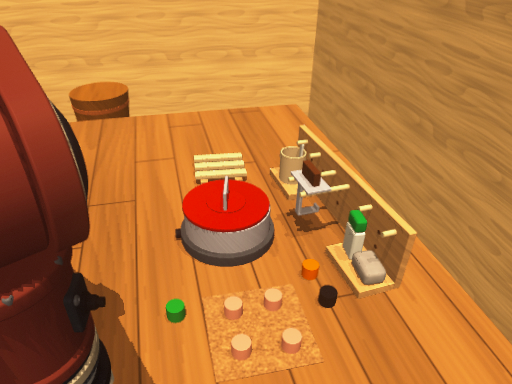

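View pics/top0.png

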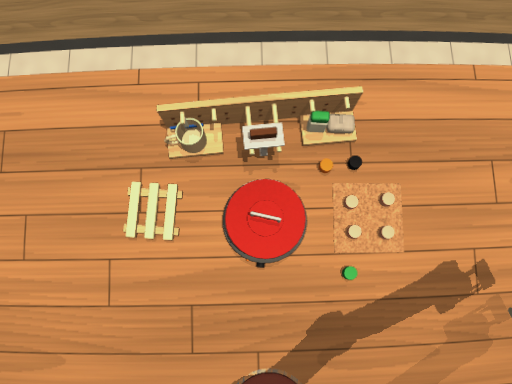

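Side view: the four pink pucks sit on the cork mat at px (233,307), (273,299), (241,346) and (291,341). The look-alikes are green (176,310), orange (311,269) and black (328,296). The lifter hangs on the long pegs around (311,185), with a decorative scraper nearby at about (300,150). The lid loop is at (226,192) and the trivet at (219,165), so the trivet is on the left.

Next I'll measure yaws and centres from depth and check my choice in a crop.

```bash
cat > h.py <<'E'
from station import r
import cv2,numpy as np
from scipy.spatial.transform import Rotation as Rn
def cloud(p):
    K=np.array(p["intrinsics"]);d=p["depth"];h,w=d.shape
    u,v=np.meshgrid(np.arange(w),np.arange(h))
    uv=np.stack([u,v],-1).reshape(-1,1,2).astype(np.float64)
    s=cv2.undistortPoints(uv,K,np.array([p["k1"],0,0,0.])).reshape(h,w,2)
    c=np.concatenate([s*d[...,None],d[...,None]],-1)
    R,_=cv2.Rodrigues(np.array(p["rvec"]))
    W=(c-np.array(p["tvec"]))@R; W[d<=0]=np.nan
    return W
def sel(W,c,rad,z0,z1):
    return W[(np.hypot(W[...,0]-c[0],W[...,1]-c[1])<rad)&(W[...,2]>z0)&(W[...,2]<z1)]
def yaw(P):
    "yaw of an elongated thing whose y axis is its long one; rect centre; size"
    (c,s,a)=cv2.minAreaRect((P[:,:2]*1000).astype(np.float32)); 
    e,V=np.linalg.eigh(np.cov(P[:,:2].T)); v=V[:,1]*np.sign(V[1,1])
    return np.arctan2(-v[0],v[1]).round(3),np.round(c,1),np.round(s,1),np.median(P[:,2]).round(4),len(P)
def disc(W,p,c,rad,z0,z1):
    "centre of red lid disc"
    px=p["pixels"].astype(int); m=(px[...,0]>120)&(px[...,1]<60)&(px[...,2]<60)
    m&=(np.hypot(W[...,0]-c[0],W[...,1]-c[1])<rad)&(W[...,2]>z0)&(W[...,2]<z1)
    P=W[m]; (x,y),R=cv2.minEnclosingCircle((P[:,:2]*1000).astype(np.float32)); return round(x,1),round(y,1),round(R,1),np.median(P[:,2]).round(4)
def rot(a):
    "tool down, tool y along world yaw a+... : lifter x axis at yaw a => tool y along it"
    x=np.array([np.sin(a),-np.cos(a),0]);y=np.array([np.cos(a),np.sin(a),0]) # x,y,z=(0,0,-1)
    M=np.stack([x,y,np.cross(x,y)],1)
    q=Rn.from_matrix(M).as_quat(); return q[[3,0,1,2]]
E
python3 - <<'E'
from h import *
for n in ["side","top"]:
    p=r.camera(n);W=cloud(p)
    print(n)
    print("bar",yaw(sel(W,(.489,-.001),.06,.13,.155)))
    print("disc",disc(W,p,(.489,0),.13,.085,.12))
    print("board top",yaw(W[(W[...,2]>.143)&(W[...,2]<.158)&(W[...,0]>.74)&(W[...,0]<.83)&(abs(W[...,1])<.3)]))
    print("grip",yaw(sel(W,(.694,-.001),.05,.16,.175)))
    print("flange",yaw(sel(W,(.694,-.001),.062,.126,.136)))
    print("trivet",yaw(sel(W,(.527,.295),.12,.022,.04)))
    if n=="side": cv2.imwrite("pics/crop.png",cv2.resize(p["pixels"][130:230,250:400,::-1],None,fx=5,fy=5))
Rm=rot(0.0)
for P,a in [((.43,.01,.4),-.2),((.694,0,.32),0),((.694,0,.5),0),((.43,.01,.33),-.2),((.46,.3,.33),.0),((.527,.295,.42),0)]:
    print(P,r.inverse_kinematics(P,rot(a)),r.inverse_kinematics(P,rot(a+np.pi)))
E
```

```text
side
bar (np.float64(-0.25), array([489.6,  -5.2]), array([75.7,  7.8]), np.float64(0.1475), 89)
disc (490.6, -3.6, 100.7, np.float64(0.0999))
board top (np.float64(0.073), array([7.84e+02, 3.00e-01]), array([ 22.4, 518.5]), np.float64(0.1505), 1211)
grip (np.float64(0.11), array([691.5,  -3.5]), array([18.5, 65.6]), np.float64(0.168), 161)
flange (np.float64(0.422), array([699.2,  -4.3]), array([103. ,  93.1]), np.float64(0.1324), 443)
trivet (np.float64(-1.571), array([526.5, 297.7]), array([132.2, 149.6]), np.float64(0.0312), 1017)
top
bar (np.float64(-0.252), array([490. ,  -3.4]), array([73.4,  8.3]), np.float64(0.1474), 107)
disc (490.1, -0.8, 100.1, np.float64(0.0994))
board top (np.float64(0.074), array([783.9,   2.4]), array([ 21.9, 515.8]), np.float64(0.1503), 1596)
grip (np.float64(0.063), array([692.7,  -3.2]), array([20.1, 66. ]), np.float64(0.1674), 214)
flange (np.float64(0.082), array([700.2,  -2.5]), array([ 99.8, 100. ]), np.float64(0.1319), 694)
trivet (np.float64(1.405), array([526.2, 295.7]), array([132.1, 151.7]), np.float64(0.0306), 1703)
(0.43, 0.01, 0.4) [-0.
[... 430 characters left out ...]
8036462  1.91751864
 -0.74345037] [-0.52991465  1.13786688  1.1300911   1.46295505  2.08036462  1.91751864
  2.39814229]
(0.43, 0.01, 0.33) [-0.73945241  1.44041068  1.18468969  2.25853112  1.42320281  1.95093007
 -1.32200023] [-0.73945241  1.44041068  1.18468969  2.25853112  1.42320281  1.95093007
  1.81959242]
(0.46, 0.3, 0.33) [-1.25359949  1.45330356  1.22928067  1.93255354  1.5621618   1.93110841
 -0.66024392] [-1.26399109  1.48790785  1.27374704  1.93283589  1.54363747  1.87770204
  2.48095623]
(0.527, 0.295, 0.42) [-1.1462832   1.27131811  1.23076519  1.77867491  1.81337604  1.95271227
 -0.53348676] [-1.15592155  1.30213919  1.27535695  1.77896521  1.78607724  1.90658395
  2.59538823]
```

View pics/crop.png

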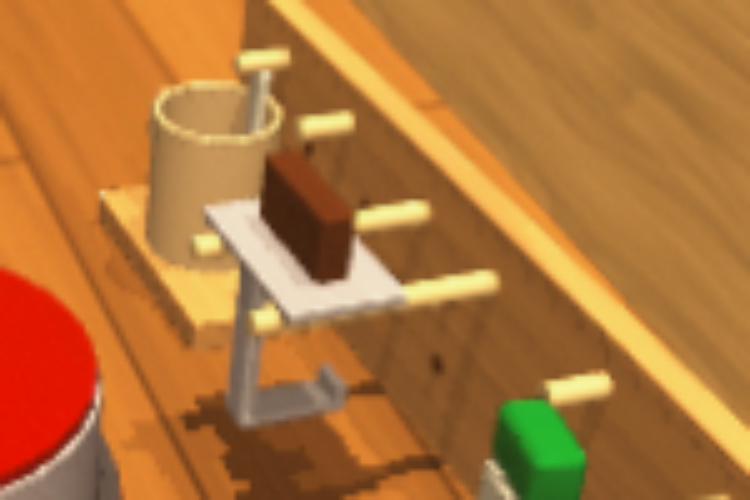

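The crop confirms the lifter: dark grip on a steel flange across the two long pegs, with the tongue pointing at the board. The thin scraper behind the mug is only decoration. The yaws agree between cameras: board 0.073, lid −0.25. The arm starts with its elbow at zero, so I'll swing joint 1 first to stay in that branch.

```bash
cat >> h.py <<'E'
DZ=0.195; BY=0.0735
def L(x,y,z,a,vel=.1,ptp=False):
    P=[x,y,z+DZ]
    (r.move_ptp(P,rot(a)) if ptp else r.move_linear(P,rot(a),vel=vel))
def st(m=""):
    s=r.read_state();print(m,s["time_s"].__round__(1) if hasattr(s["time_s"],"__round__") else s["time_s"],"q",s["q"].round(2),"p",s["tool_pos"].round(4),"F",s["contact_force"].round(1),"T",s["ft_torque"].round(2),"gap",round(s["finger_gap"],4),"ff",round(float(s["finger_force"]),1))
E
python3 - <<'E'
from h import *
r.goto_joints([0,.615,0,1.423,0,1.103,0]);st()
for P,a in [((.6925,-.0033,.32),BY),((.6925,-.0033,.47),BY),((.4416,.009,.445),-.25),((.4416,.009,.397),-.25),((.47,.3,.35),.3),((.527,.295,.45),.3)]:
    q=r.inverse_kinematics(P,rot(a)); print(P,None if q is None else np.round(q,2))
p=r.camera("wrist"); cv2.imwrite("pics/w0.png",p["pixels"][:,:,::-1])
W=cloud(p)
print("grip",yaw(sel(W,(.694,-.001),.05,.16,.175)))
print("bar",yaw(sel(W,(.489,-.001),.06,.13,.155)))
E
```

```text
3.9 q [ 0.    0.61  0.    1.42  0.    1.1  -0.  ] p [ 0.6498 -0.0236  0.4049] F [-0.6 -0.4 -0.9] T [ 0.02 -0.07  0.02] gap 0.0929 ff 0.0
(0.6925, -0.0033, 0.32) [-0.55  1.47  1.2   1.49  1.7   1.93 -0.97]
(0.6925, -0.0033, 0.47) [-0.54  1.22  1.2   1.48  1.98  1.89 -0.88]
(0.4416, 0.009, 0.445) None
(0.4416, 0.009, 0.397) [-0.75  1.31  1.28  2.24  1.6   1.96 -1.19]
(0.47, 0.3, 0.35) [-1.25  1.44  1.27  1.91  1.6   1.89 -0.94]
(0.527, 0.295, 0.45) [-1.16  1.24  1.28  1.77  1.85  1.91 -0.82]
grip (np.float64(0.069), array([694.1,  -1.5]), array([18.4, 65.2]), np.float64(0.166), 1682)
bar (np.float64(-0.248), array([492.1,  -1. ]), array([74.9,  9.1]), np.float64(0.145), 915)
```

View pics/w0.png

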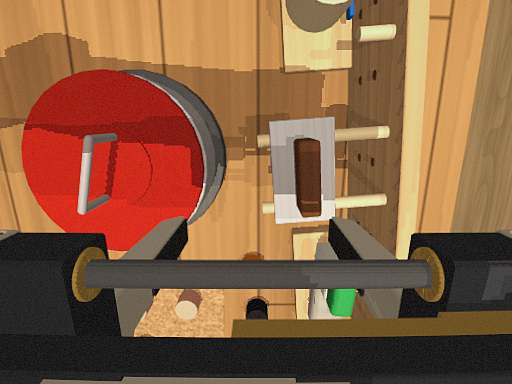

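The wrist view shows the loop at about (98,175), the grip at (308,178), and the pegs clear of the finger lanes. The returned IK swings the elbow out, so I'll check whether small steps and linear moves keep the planar branch.

```bash
python3 - <<'E'
from h import *
for P,a in [((.65,-.0236,.405),0),((.66,-.02,.405),0.),((.6935,-.0025,.405),BY),((.6935,-.0025,.36),BY),((.6935,-.0025,.32),BY),((.6,-.0025,.405),0),((.5,-.0025,.405),0)]:
    q=r.inverse_kinematics(P,rot(a)); print(P,None if q is None else np.round(q,2))
try:
    r.move_linear([.6935,-.0025,.405],rot(BY)); st()
except r.MotionError as e: print(e)
for P,a in [((.6935,-.0025,.36),BY),((.6935,-.0025,.32),BY),((.6935,-.0025,.47),BY)]:
    q=r.inverse_kinematics(P,rot(a)); print(P,None if q is None else np.round(q,2))
E
```

```text
(0.65, -0.0236, 0.405) [ 0.56  1.26 -1.15  1.59  4.38  1.97  0.9 ]
(0.66, -0.02, 0.405) [ 0.54  1.26 -1.15  1.56  4.37  1.96  0.88]
(0.6935, -0.0025, 0.405) [-0.54  1.33  1.2   1.5   1.86  1.91 -0.93]
(0.6935, -0.0025, 0.36) [-0.55  1.41  1.2   1.49  1.78  1.92 -0.96]
(0.6935, -0.0025, 0.32) [-0.55  1.47  1.2   1.48  1.71  1.93 -0.97]
(0.6, -0.0025, 0.405) [-0.64  1.33  1.28  1.79  1.75  1.91 -1.08]
(0.5, -0.0025, 0.405) [-0.71  1.3   1.28  2.08  1.68  1.96 -1.31]
 7.3 q [-0.56  1.37  1.27  1.5   1.8   1.85 -0.95] p [ 0.6935 -0.0023  0.4051] F [-0.3 -0.9 -0.1] T [ 0.11 -0.11  0.03] gap 0.0928 ff 0.0
(0.6935, -0.0025, 0.36) [-0.55  1.43  1.24  1.49  1.75  1.89 -0.96]
(0.6935, -0.0025, 0.32) [-0.55  1.48  1.21  1.48  1.7   1.92 -0.97]
(0.6935, -0.0025, 0.47) [-0.56  1.27  1.28  1.48  1.91  1.82 -0.91]
```

```bash
python3 - <<'E'
from h import *
p=r.camera("side"); q=r.camera("top")
cv2.imwrite("pics/arm.png",np.hstack([p["pixels"],q["pixels"]])[:,:,::-1][:, :, :].copy() if 0 else cv2.resize(np.hstack([p["pixels"],q["pixels"]])[:,:,::-1],(800,300)))
E
```

```text
(no output)
```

View pics/arm.png

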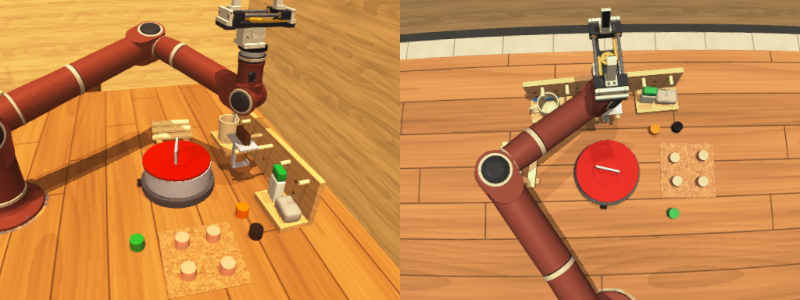

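The gripper is pointing up because my `rot()` had the wrong handedness. Nothing was touched: contact forces stayed near 0. I'll raise the arm, return to the planar pose and fix the helper.

```bash
sed -i 's/x=np.array(\[np.sin(a),-np.cos(a),0\])/x=np.array([-np.sin(a),np.cos(a),0])/' h.py; python3 - <<'E'
from h import *
p=r.read_state()["tool_pos"]
r.move_linear([.6,.05,.62]);st()
r.goto_joints([0,.3,0,1.423,0,1.4,0]);st()
r.goto_joints([0,.615,0,1.423,0,1.103,0]);st()
print(Rn.from_quat(r.read_state()["tool_rot"][[1,2,3,0]]).as_matrix().round(2))
for P,a in [((.6935,-.0025,.405),BY),((.6935,-.0025,.32),BY),((.6935,-.0025,.47),BY),((.4416,.009,.445),-.25),((.4416,.009,.397),-.25),((.47,.3,.35),.3),((.527,.295,.45),.3),((.45,-.33,.19),.8)]:
    q=r.inverse_kinematics(P,rot(a)); print(P,None if q is None else np.round(q,2))
E
```

```text
9.1 q [-0.75  0.94  1.3   1.65  2.2   1.84 -0.8 ] p [0.6004 0.0501 0.6191] F [ 0.7  0.5 -0.1] T [ 0.16 -0.07  0.06] gap 0.093 ff 0.0
 11.0 q [-0.    0.3   0.    1.42  0.    1.4  -0.  ] p [ 0.5331 -0.0224  0.5913] F [ 0.4  0.1 -0.1] T [-0.04 -0.07  0.02] gap 0.093 ff 0.0
 11.9 q [-0.    0.61  0.    1.42  0.    1.1  -0.  ] p [ 0.65   -0.0219  0.4063] F [ 0.8 -0.7 -0.1] T [-0.04 -0.06 -0.01] gap 0.0934 ff 0.0
[[ 0.  1.  0.]
 [ 1. -0. -0.]
 [-0.  0. -1.]]
(0.6935, -0.0025, 0.405) [-0.02  0.69 -0.02  1.28  0.01  1.18  0.04]
(0.6935, -0.0025, 0.32) [-0.02  0.76 -0.02  1.38  0.02  1.    0.03]
(0.6935, -0.0025, 0.47) [-0.02  0.65 -0.02  1.17  0.01  1.32  0.04]
(0.4416, 0.009, 0.445) [-0.11  0.25  0.05  1.93 -0.02  0.97 -0.3 ]
(0.4416, 0.009, 0.397) [-0.11  0.31  0.05  2.   -0.02  0.83 -0.3 ]
(0.47, 0.3, 0.35) [-0.55  0.53 -0.09  1.76  0.06  0.85 -0.37]
(0.527, 0.295, 0.45) [-0.49  0.5  -0.09  1.5   0.05  1.14 -0.29]
(0.45, -0.33, 0.19) [ 0.7   0.77 -0.16  1.88  0.23  0.51  1.18]
```

```bash
python3 - <<'E'
from h import *
L(.693,-.0025,.22,BY,ptp=True)
L(.693,-.0025,.125,BY,vel=.08);st("down")
r.close(50);st("closed")
L(.693,-.0025,.135,BY,vel=.03);st("lift1")
L(.693,-.0025,.25,BY,vel=.1);st("lift2")
for n in ["side","top"]:
    p=r.camera(n); print([(np.round(d["xyz"],3).tolist(),round(d["confidence"],2)) for t in ("lifter_tongue","lifter") for d in r.place_of(t,p)[:1]])
    if n=="side": cv2.imwrite("pics/s2.png",p["pixels"][:,:,::-1])
E
```

```text
down 13.5 q [-0.02  0.76 -0.02  1.38  0.02  1.    0.03] p [ 0.6932 -0.0025  0.3208] F [ 0.3 -0.  -0.1] T [-0.03 -0.07  0.06] gap 0.0932 ff 0.0
closed 14.7 q [-0.02  0.76 -0.02  1.38  0.02  1.    0.03] p [ 0.6931 -0.0025  0.32  ] F [ 0.2  0.  -0.1] T [-0.07 -0.14  0.03] gap 0.018 ff 50.0
lift1 15.2 q [-0.02  0.75 -0.02  1.37  0.02  1.02  0.03] p [ 0.6929 -0.0025  0.3301] F [ 1.8  0.1 -2.6] T [-0.03 -0.14 -0.  ] gap 0.0179 ff 50.0
lift2 16.5 q [-0.02  0.66 -0.02  1.22  0.01  1.26  0.04] p [ 0.6929 -0.0025  0.444 ] F [-0.5 -0.3 -1.9] T [-0.02 -0.01 -0.01] gap 0.0178 ff 50.0
[([0.693, -0.001, 0.169], 0.65), ([0.692, -0.003, 0.25], 0.87)]
[]
```

View pics/s2.png

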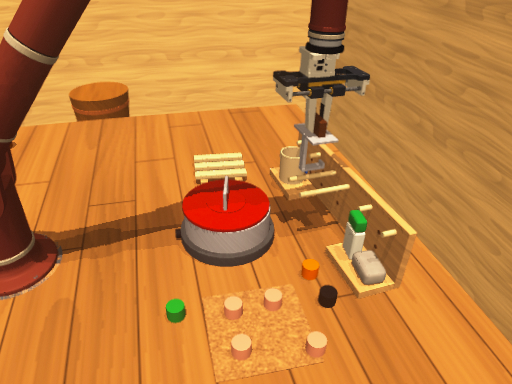

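The lifter is held upright at (315,150) px. One puck has already been knocked aside, now at px (316,344), so I'll re-measure the pucks later. Next, bring the tongue under the bar.

```bash
python3 - <<'E'
from h import *
a=-.25; b=np.array([.4903,-.003]); u=np.array([np.cos(a),np.sin(a)])
L(.693,-.0025,.275,BY)
s=b-.052*u
L(*s,.275,a,vel=.15)
L(*s,.203,a,vel=.06);st("standoff")
p=r.camera("side");W=cloud(p)
print("bar",yaw(sel(W,b,.045,.138,.155)))
print([(t,np.round(d["xyz"],3).tolist(),round(d["confidence"],2)) for t in ("lifter_tongue","lid_bar") for d in r.place_of(t,p)[:1]], "expect",s,.123)
cv2.imwrite("pics/s3.png",cv2.resize(p["pixels"][120:240,150:310,::-1],None,fx=4,fy=4))
E
```

```text
standoff 20.4 q [-0.1   0.3   0.04  2.01 -0.02  0.83 -0.3 ] p [0.4401 0.0099 0.3984] F [-0.2 -0.7 -3. ] T [-0.01 -0.04  0.01] gap 0.0178 ff 50.0
bar (np.float64(-0.249), array([489.7,  -5. ]), array([71. ,  7.5]), np.float64(0.1476), 76)
[('lifter_tongue', [0.441, 0.012, 0.122], 0.97), ('lid_bar', [0.487, -0.002, 0.14], 0.95)] expect [0.43991655 0.00986501] 0.123
```

View pics/s3.png

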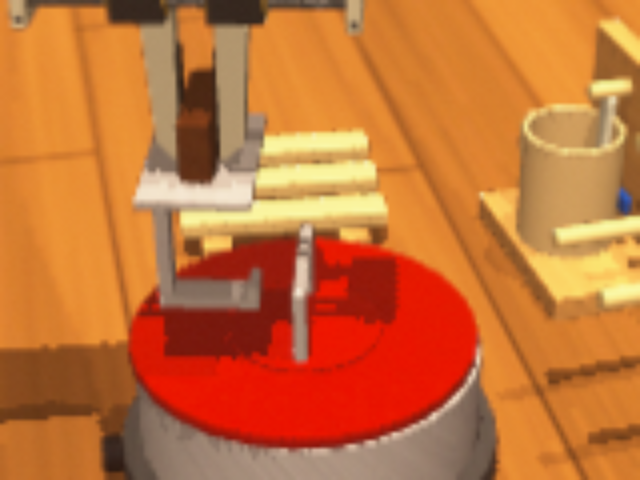

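The tongue is level, ahead of the loop, with its tip below the bar and clear of the lid. Inserting.

```bash
python3 - <<'E'
from h import *
a=-.25; b=np.array([.4903,-.003])
L(*b,.203,a,vel=.04);st("in")
L(*b,.214,a,vel=.03);L(*b,.222,a,vel=.015);st("touch")
L(*b,.235,a,vel=.02);st("up")
L(*b,.262,a,vel=.04);r.wait(.5);st("up")
p=r.camera("side");W=cloud(p)
print("bar",yaw(sel(W,b,.05,.178,.21)),"disc",disc(W,p,b,.13,.12,.16))
P=sel(W,b,.11,.13,.155);print(np.linalg.lstsq(np.c_[P[:,:2],np.ones(len(P))],P[:,2],rcond=None)[0])
cv2.imwrite("pics/s4.png",cv2.resize(p["pixels"][100:240,150:310,::-1],None,fx=4,fy=4))
E
```

```text
in 22.0 q [-0.07  0.38  0.04  1.88 -0.02  0.88 -0.27] p [ 0.4901 -0.0029  0.398 ] F [-0.7  0.5 -2.4] T [-0.01 -0.06 -0.  ] gap 0.0178 ff 50.0
touch 23.2 q [-0.07  0.36  0.05  1.86 -0.02  0.93 -0.27] p [ 0.49   -0.003   0.4164] F [-0.2 -0.5 -7. ] T [-0.03 -0.06  0.07] gap 0.0175 ff 50.0
up 24.0 q [-0.07  0.34  0.05  1.84 -0.02  0.97 -0.27] p [ 0.4902 -0.003   0.4299] F [ 0.1 -0.2 -7.1] T [-0.02 -0.07  0.02] gap 0.0173 ff 50.0
up 25.3 q [-0.07  0.31  0.05  1.79 -0.02  1.04 -0.27] p [ 0.4903 -0.003   0.4569] F [-0.5 -0.1 -7.1] T [ 0.01 -0.07  0.01] gap 0.0177 ff 50.0
bar (np.float64(1.43), array([489.9,  -3.6]), array([54.8, 56.9]), np.float64(0.185), 268) disc (489.6, -5.9, 99.3, np.float64(0.1427))
[0.00230795 0.01289397 0.14198437]
```

View pics/s4.png

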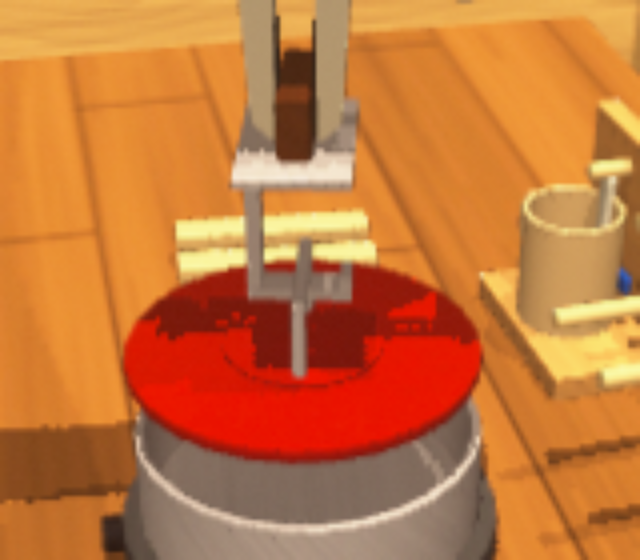

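The lid hangs level (slope about 0.013 rad) and clear of the pot, with the bar seated on the tongue. Carry it to the trivet.

```bash
python3 - <<'E'
from h import *
t=np.array([.5264,.2967]); a=.1; u=np.array([np.cos(a),np.sin(a)])
L(*t,.262,a,vel=.1);r.wait(.5);st("over")
p=r.camera("side");W=cloud(p)
d=disc(W,p,t,.13,.12,.16);print("disc",d)
L(*t,.176,a,vel=.06);st()
L(*t,.163,a,vel=.01);st("set")
L(*t,.151,a,vel=.03);r.wait(.4);st("below")
p=r.camera("side");W=cloud(p);print("disc",disc(W,p,t,.13,.02,.07))
L(*(t-.056*u),.151,a,vel=.04);st("out")
L(*(t-.056*u),.275,a,vel=.1);st("up")
p=r.camera("top");W=cloud(p);print("disc",disc(W,p,t,.13,.02,.07),"bar",yaw(sel(W,t,.06,.083,.105)))
cv2.imwrite("pics/t5.png",p["pixels"][:,:,::-1])
E
```

```text
over 29.0 q [-0.49  0.5  -0.1   1.48  0.05  1.16 -0.5 ] p [0.5264 0.2967 0.457 ] F [-0.7 -0.7 -6.1] T [-0.03 -0.07 -0.04] gap 0.0176 ff 50.0
disc (525.5, 295.7, 100.0, np.float64(0.1428))
 30.6 q [-0.49  0.58 -0.1   1.61  0.07  0.96 -0.51] p [0.5265 0.2968 0.3715] F [-0.6 -0.4 -8.4] T [-0.05 -0.1   0.01] gap 0.0176 ff 50.0
set 32.1 q [-0.49  0.59 -0.1   1.62  0.07  0.93 -0.51] p [0.5264 0.2967 0.3581] F [ 0.1 -0.3 -2.7] T [-0.03 -0.11  0.01] gap 0.0178 ff 50.0
below 33.0 q [-0.49  0.6  -0.1   1.63  0.07  0.91 -0.51] p [0.5264 0.2967 0.3461] F [-0.4  1.6 -2.4] T [ 0.03 -0.05 -0.04] gap 0.018 ff 50.0
disc (525.9, 293.9, 99.4, np.float64(0.0482))
out 34.6 q [-0.53  0.53 -0.1   1.78  0.07  0.83 -0.56] p [0.4709 0.2911 0.346 ] F [-0.1  0.3 -1.2] T [-0.05 -0.1  -0.05] gap 0.0177 ff 50.0
up 36.0 q [-0.52  0.41 -0.11  1.61  0.05  1.13 -0.54] p [0.4706 0.291  0.4692] F [ 0.6 -0.4 -3. ] T [-0.04 -0.16  0.  ] gap 0.0176 ff 50.0
disc (526.7, 295.8, 99.5, np.float64(0.0474)) bar (np.float64(0.074), array([528.8, 273.9]), array([ 8.4, 27.4]), np.float64(0.0951), 36)
```

View pics/t5.png

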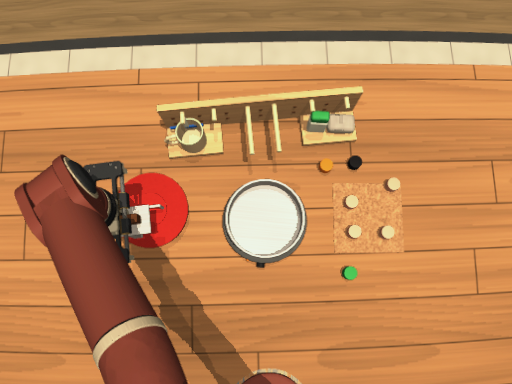

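The lid lies flat on the trivet and the pot is open. The knocked puck is at (394,184) px. Hang the lifter back, then measure the pucks and pot.

```bash
python3 - <<'E'
from h import *
h=(.6935,-.003)
L(*h,.275,BY,vel=.2)
L(*h,.14,BY,vel=.1);L(*h,.1255,BY,vel=.02);st("on")
r.ungrasp();st("open")
L(*h,.25,BY,vel=.15)
r.move_linear([.5,0,.5],rot(0),vel=.25)
for n in ["top","side"]:
    p=r.camera(n);W=cloud(p)
    print(n,"grip",yaw(sel(W,h,.05,.16,.175)))
    P=W[(abs(W[...,2]-.088)<.004)&(abs(np.hypot(W[...,0]-.49,W[...,1]+.002)-.097)<.012)]
    print("rim",cv2.minEnclosingCircle((P[:,:2]*1000).astype(np.float32)))
    px=p["pixels"].astype(int)
    print([(np.round(d["xyz"],3).tolist(),round(d["confidence"],2)) for d in r.place_of("puck0",p)])
    m=((abs(W[...,2]-.030)<.004)&(W[...,1]<-.15)&(W[...,1]>-.45)&(W[...,0]>.3)&(W[...,0]<.72)).astype(np.uint8)
    k,lab=cv2.connectedComponents(m)
    for i in range(1,k):
        q=lab==i
        if q.sum()>25: print(q.sum(),(np.array(cv2.minEnclosingCircle((W[q][:,:2]*1000).astype(np.float32))[0])).round(1),W[q][:,2].mean().round(4),px[q].mean(0).round())
E
```

```text
on 40.5 q [-0.01  0.76 -0.04  1.38  0.03  1.    0.02] p [ 0.6936 -0.003   0.3206] F [-0.4  0.3 -2.3] T [-0.03 -0.05 -0.03] gap 0.0177 ff 50.0
open 41.7 q [-0.01  0.76 -0.04  1.38  0.03  1.    0.02] p [ 0.6935 -0.003   0.3205] F [-0.7  0.6  0.1] T [-0.01 -0.06 -0.04] gap 0.0929 ff 0.0
top grip (np.float64(0.061), array([694.2,  -3.4]), array([15.7, 65.7]), np.float64(0.168), 155)
rim ((488.07244873046875, 52.82951736450195), 80.51022338867188)
[([0.455, -0.328, 0.002], 0.76), ([0.578, -0.356, 0.003], 0.74), ([0.646, -0.253, 0.0], 0.74), ([0.642, -0.171, -0.002], 0.61), ([0.457, -0.241, 0.002], 0.6), ([0.536, -0.236, -0.0], 0.49), ([0.35, -0.217, 0.002], 0.43)]
121 [ 646.3 -252.5] 0.0309 [49. 41. 34.]
124 [ 638.7 -171.2] 0.0308 [232. 154.  48.]
121 [ 582.2 -353.4] 0.0305 [229. 204. 147.]
128 [ 536.3 -235. ] 0.0306 [232. 211. 155.]
129 [ 456.2 -238.9] 0.0303 [231. 211. 155.]
132 [ 450.4 -326.5] 0.0308 [231. 210. 154.]
142 [ 349.1 -221.8] 0.0307 [ 88. 193.  86.]
side grip (np.float64(0.097), array([692.2,  -4.2]), array([18.9, 65.8]), np.float64(0.1678), 161)
rim ((491.4965515136719, -0.9005134701728821), 103.40232849121094)
[([0.54, -0.234, 0.006], 0.89), ([0.355, -0.224, -0.002], 0.84), ([0.641, -0.172, -0.0], 0.82), ([0.45, -0.332, -0.001], 0.67), ([0.646, -0.25, -0.001], 0.62), ([0.581, -0.358, -0.001], 0.61), ([0.46, -0.242, -0.005], 0.58)]
172 [ 639.3 -173.3] 0.0304 [244. 129.   0.]
214 [ 645.1 -253.7] 0.0306 [61. 37. 24.]
222 [ 536.6 -237.7] 0.0302 [244. 185. 115.]
224 [ 456.7 -240.2] 0.0304 [245. 188. 118.]
246 [ 348.8 -222.2] 0.0308 [ 60. 171.  37.]
303 [ 581.3 -355. ] 0.0308 [244. 187. 116.]
304 [ 451.6 -329.3] 0.0306 [245. 188. 117.]
```

Seven cylinders lie at 30 mm height; colour leaves four real pucks. Pucks go in one per quadrant, fingers closing tangentially. First one:

```bash
cat >> h.py <<'E'
WC=np.array([.4905,-.002])
def locate(c,rad=.06):
    for n in ["side","top"]:
        p=r.camera(n);W=cloud(p);px=p["pixels"].astype(int)
        m=(abs(W[...,2]-.030)<.004)&(np.hypot(W[...,0]-c[0],W[...,1]-c[1])<rad)&(px[...,0]>150)&(px[...,1]>110)&(px[...,2]>70)&(px[...,0]>px[...,1])
        k,lab,s,_=cv2.connectedComponentsWithStats(m.astype(np.uint8))
        if k>1:
            i=1+np.argmax(s[1:,4])
            if s[i,4]>90:
                (x,y),R=cv2.minEnclosingCircle((W[lab==i][:,:2]*1000).astype(np.float32)); print(n,s[i,4],round(x,1),round(y,1),round(R,1))
                if 15<R<21: return np.array([x,y])/1000
    raise SystemExit("puck not seen near %s"%c)
def puck(c,g,off,gp):
    c=locate(c)
    r.move_ptp([*c,.30],rot(g)); r.move_linear([*c,.189],vel=.1)
    r.close(25);s=r.read_state();print("gap",s["finger_gap"],s["finger_force"])
    if abs(s["finger_gap"]-.036)>.006: st("bad grasp"); raise SystemExit
    r.move_linear([*c,.315],vel=.15)
    t=WC+off
    r.move_linear([*t,.315],rot(gp),vel=.25)
    r.move_linear([*t,.24],vel=.12); r.move_linear([*t,.2255],vel=.03); st("put")
    r.ungrasp(); r.move_linear([*t,.315],vel=.15);st("done")
E
python3 - <<'E'
from h import *
puck((.582,-.354),np.pi/2,(.042,0),np.pi/2)
p=r.camera("side"); cv2.imwrite("pics/s6.png",p["pixels"][:,:,::-1])
E
```

```text
side 280 581.6 -354.7 18.1
gap 0.03521952574541363 25.00008329632692
put 51.8 q [ 0.1   0.69 -0.22  1.94  0.27  0.54  1.27] p [ 0.5325 -0.002   0.2254] F [ 1.1  0.2 -0.9] T [ 0.11 -0.14 -0.02] gap 0.035 ff 25.0
done 53.6 q [ 0.15  0.56 -0.27  1.87  0.21  0.75  1.32] p [ 0.5321 -0.0021  0.3144] F [-0.4  0.1  0.5] T [ 0.11 -0.15  0.03] gap 0.0928 ff 0.0
```

View pics/s6.png

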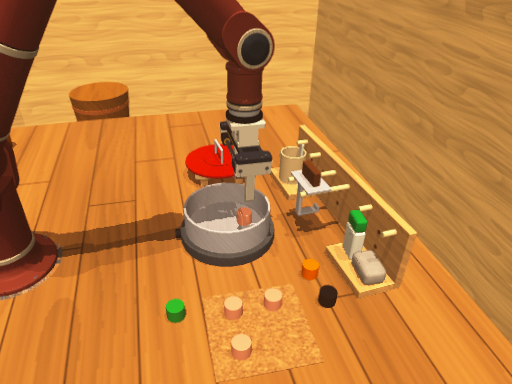

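The first puck is in the pot at (243,215) px, and the lifter hangs properly. Now the other three.

```bash
python3 - <<'E'
from h import *
puck((.451,-.328),-np.pi/4,(0,.042),0)
puck((.5365,-.2365),np.pi/2,(-.042,0),np.pi/2)
puck((.4565,-.2395),-np.pi/4,(0,-.042),0)
r.move_linear([.55,0,.5],rot(0),vel=.25)
p=r.camera("side");W=cloud(p); cv2.imwrite("pics/s7.png",cv2.resize(p["pixels"][130:380,150:400,::-1],None,fx=2.4,fy=2.4))
w=r.camera("wrist");W=cloud(w)
m=((abs(W[...,2]-.064)<.005)&(np.hypot(W[...,0]-WC[0],W[...,1]-WC[1])<.085)).astype(np.uint8)
k,lab=cv2.connectedComponents(m)
for i in range(1,k):
    q=lab==i
    if q.sum()>60: print(q.sum(),W[q].mean(0).round(4),W[q].std(0).round(4))
E
```

```text
side 286 451.6 -329.3 18.4
gap 0.03516007872596646 24.999863891280256
put 61.2 q [-0.21  0.65  0.13  2.05 -0.19  0.45  0.06] p [0.4905 0.04   0.2254] F [ 1.2 -0.1 -1.7] T [-0.06 -0.07 -0.03] gap 0.0352 ff 25.0
done 63.0 q [-0.25  0.5   0.19  1.98 -0.14  0.67  0.02] p [0.4901 0.04   0.3145] F [-0.9 -0.3 -0.2] T [-0.03 -0.08 -0.06] gap 0.0933 ff 0.0
side 213 537.5 -238.3 19.0
gap 0.03528250551763888 25.000219201901928
put 70.3 q [ 0.09  0.62 -0.2   2.16  0.31  0.39  1.21] p [ 0.4485 -0.002   0.2254] F [-0.1 -0.6 -1.1] T [ 0.05 -0.18 -0.03] gap 0.0356 ff 25.0
done 72.1 q [ 0.17  0.46 -0.3   2.09  0.23  0.63  1.29] p [ 0.4481 -0.0021  0.3145] F [-1.  -0.1 -0.4] T [ 0.09 -0.18  0.04] gap 0.0932 ff 0.0
side 223 456.0 -240.1 18.1
gap 0.035305769953830175 25.000015051919036
put 78.8 q [-0.03  0.65  0.12  2.05 -0.17  0.45  0.21] p [ 0.4905 -0.044   0.2254] F [-1.   0.3 -0.2] T [-0.05 -0.06 -0.03] gap 0.0351 ff 25.0
done 80.6 q [-0.07  0.5   0.17  1.98 -0.13  0.67  0.18] p [ 0.4901 -0.0439  0.3145] F [-0.2 -0.5 -0.3] T [-0.08 -0.09  0.04] gap 0.0928 ff 0.0
439 [0.4911 0.0424 0.0632] [0.0089 0.0089 0.0009]
409 [ 0.4499 -0.0018  0.0632] [0.009  0.0089 0.001 ]
407 [ 0.5347 -0.0017  0.0633] [0.0089 0.0088 0.0009]
381 [ 0.4911 -0.0413  0.0632] [0.0089 0.0088 0.001 ]
```

View pics/s7.png

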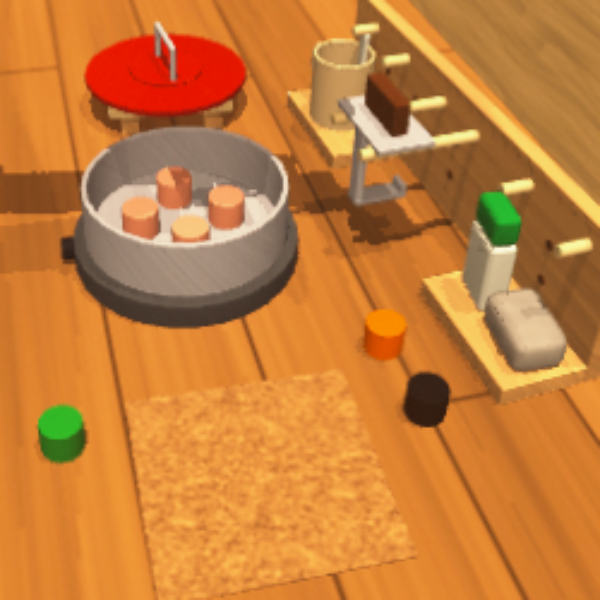

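All four pucks stand in the pot and the cork mat is empty. Measure the pot rim and lid bar, then take the lifter again.

```bash
python3 - <<'E'
from h import *
from scipy.optimize import least_squares
t=(.5265,.2955)
for n in ["side","top","wrist"]:
    p=r.camera(n);W=cloud(p)
    P=W[(abs(W[...,2]-.088)<.003)&(abs(np.hypot(W[...,0]-.4905,W[...,1]+.002)-.097)<.015)]
    f=least_squares(lambda v:np.hypot(P[:,0]-v[0],P[:,1]-v[1])-.097,[.49,0],loss="soft_l1",f_scale=.002)
    print(n,"rim",f.x.round(4),len(P))
    try: print("bar",yaw(sel(W,t,.045,.088,.105)),"disc",disc(W,p,t,.13,.03,.07))
    except Exception as e: print(e)
    try: print("grip",yaw(sel(W,(.6935,-.003),.05,.16,.175)))
    except Exception as e: print(e)
h=(.6935,-.003)
L(*h,.22,BY,ptp=True)
L(*h,.125,BY,vel=.08);r.close(50);st("closed")
L(*h,.14,BY,vel=.04);L(*h,.275,BY,vel=.12);st("lift")
E
```

```text
side rim [ 0.4922 -0.0039] 589
bar (np.float64(0.119), array([525.5, 294.8]), array([ 6.2, 73.3]), np.float64(0.0961), 41) disc (525.1, 293.4, 99.4, np.float64(0.0484))
grip (np.float64(0.108), array([691.6,  -4.8]), array([19.3, 64.8]), np.float64(0.1681), 163)
top rim [ 0.4924 -0.0031] 134
bar (np.float64(0.104), array([525.9, 297.2]), array([ 8.3, 73.8]), np.float64(0.095), 94) disc (525.4, 296.8, 98.9, np.float64(0.0473))
grip (np.float64(nan), array([0., 0.]), array([0., 0.]), np.float64(nan), 0)
wrist rim [ 0.4946 -0.0017] 1608
bar (np.float64(nan), array([0., 0.]), array([0., 0.]), np.float64(nan), 0) disc (527.3, 237.1, 77.7, np.float64(0.0449))
grip (np.float64(0.073), array([693.4,  -2. ]), array([17. , 65.1]), np.float64(0.1659), 810)
closed 85.0 q [-0.11  0.77  0.17  1.38 -0.14  1.    0.15] p [ 0.6935 -0.003   0.32  ] F [ 0.   0.5 -0.3] T [-0.02 -0.13 -0.02] gap 0.0178 ff 50.0
lift 86.8 q [-0.12  0.65  0.19  1.18 -0.12  1.32  0.13] p [ 0.6934 -0.0029  0.4689] F [ 0.7  0.4 -2.2] T [-0.01 -0.1   0.04] gap 0.0177 ff 50.0
  avg = a.mean(axis, **keepdims_kw)
  ret = um.true_divide(
h.py:18: RuntimeWarning: Degrees of freedom <= 0 for slice
  e,V=np.linalg.eigh(np.cov(P[:,:2].T)); v=V[:,1]*np.sign(V[1,1])
  c *= np.true_divide(1, fact)
  c *= np.true_divide(1, fact)
  return _methods._mean(a, axis=axis, dtype=dtype,
  ret = ret.dtype.type(ret / rcount)
```

```bash
python3 - <<'E'
from h import *
b=np.array([.526,.296]); a=.11; u=np.array([np.cos(a),np.sin(a)]); s=b-.054*u
L(*s,.275,a,vel=.2)
L(*s,.151,a,vel=.08);st("standoff")
p=r.camera("side")
print([(t,np.round(d["xyz"],3).tolist(),round(d["confidence"],2)) for t in ("lifter_tongue","lid_bar") for d in r.place_of(t,p)[:1]],"expect",s,.071)
L(*b,.151,a,vel=.04);st("in")
L(*b,.162,a,vel=.03);L(*b,.170,a,vel=.015);st("touch")
L(*b,.262,a,vel=.06);st("up")
t=np.array([.4915,-.003])
L(*t,.262,0,vel=.1);r.wait(.5);st("over")
for n in ["side","top"]:
    p=r.camera(n);W=cloud(p);print(n,"disc",disc(W,p,t,.13,.12,.16))
    if n=="side":
        P=sel(W,t,.11,.13,.155);print(np.linalg.lstsq(np.c_[P[:,:2],np.ones(len(P))],P[:,2],rcond=None)[0])
        cv2.imwrite("pics/s8.png",cv2.resize(p["pixels"][100:260,130:330,::-1],None,fx=3,fy=3))
for x in (.440,.4375,.4355): print(r.inverse_kinematics([x,-.003,.4],rot(0)) is not None)
E
```

```text
standoff 90.5 q [-0.67  0.53  0.12  1.78 -0.08  0.83 -0.4 ] p [0.4725 0.2901 0.3465] F [ 0.2  0.4 -2.2] T [ 0.01 -0.07 -0.01] gap 0.018 ff 50.0
[('lifter_tongue', [0.472, 0.294, 0.073], 0.7), ('lid_bar', [0.523, 0.296, 0.088], 0.78)] expect [0.47232637 0.29007197] 0.071
in 92.2 q [-0.62  0.6   0.12  1.64 -0.09  0.9  -0.36] p [0.5258 0.2961 0.346 ] F [-0.2 -0.3 -2.3] T [-0.02 -0.14  0.01] gap 0.018 ff 50.0
touch 93.4 q [-0.62  0.58  0.12  1.62 -0.08  0.94 -0.36] p [0.5257 0.2959 0.3643] F [ 0.6  0.2 -7.1] T [-0.02 -0.05 -0.  ] gap 0.0179 ff 50.0
up 95.1 q [-0.63  0.5   0.14  1.49 -0.07  1.16 -0.37] p [0.5259 0.296  0.4565] F [-0.4 -1.  -8.1] T [-0.05 -0.09 -0.01] gap 0.0177 ff 50.0
over 98.7 q [-0.21  0.32  0.23  1.79 -0.08  1.04  0.05] p [ 0.4915 -0.003   0.457 ] F [-1.  -0.5 -7. ] T [-0.03 -0.03 -0.01] gap 0.0176 ff 50.0
side disc (491.5, -5.4, 99.1, np.float64(0.1429))
[0.0011554  0.01136836 0.14265196]
top disc (492.1, -1.0, 98.5, np.float64(0.1416))
True
True
True
```

View pics/s8.png

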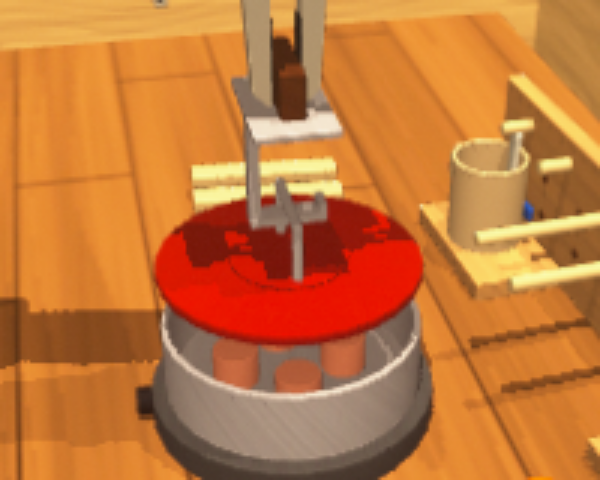

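The lid hangs level and within about 2 mm of the pot axis (9 mm play). Lower it, withdraw, and check the seating.

```bash
python3 - <<'E'
from h import *
t=np.array([.492,-.003])
L(*t,.232,0,vel=.04);st()
L(*t,.215,0,vel=.01);st("set")
L(*t,.203,0,vel=.03);r.wait(.4);st("below")
L(t[0]-.054,t[1],.203,0,vel=.04);st("out")
L(t[0]-.054,t[1],.275,0,vel=.1)
for n in ["side","top"]:
    p=r.camera(n);W=cloud(p);print(n,"disc",disc(W,p,t,.13,.08,.12))
    P=sel(W,t,.10,.09,.106);print(np.linalg.lstsq(np.c_[P[:,:2],np.ones(len(P))],P[:,2],rcond=None)[0])
E
```

```text
99.7 q [-0.2   0.35  0.23  1.84 -0.1   0.96  0.07] p [ 0.4922 -0.003   0.4272] F [-0.9 -0.1 -6.8] T [-0.08 -0.1  -0.01] gap 0.0177 ff 50.0
set 101.6 q [-0.2   0.37  0.22  1.87 -0.1   0.92  0.07] p [ 0.492 -0.003  0.41 ] F [ 0.2  0.1 -2.1] T [-0.05 -0.07 -0.08] gap 0.0177 ff 50.0
below 102.5 q [-0.2   0.38  0.22  1.88 -0.11  0.88  0.08] p [ 0.492  -0.003   0.3981] F [-0.3 -0.2 -2.3] T [-0.05 -0.11 -0.01] gap 0.0176 ff 50.0
out 104.0 q [-0.22  0.3   0.23  2.01 -0.09  0.83  0.06] p [ 0.4382 -0.003   0.398 ] F [-0.2 -0.2 -2.4] T [-0.03 -0.11  0.03] gap 0.0177 ff 50.0
side disc (491.8, -2.6, 100.8, np.float64(0.0999))
[0.00250032 0.01361311 0.09888526]
top disc (498.4, 48.4, 84.3, np.float64(0.099))
[ 0.00331558 -0.01733107  0.09862996]
```

The lid is seated, with height and slope matching the start. Hang the lifter and clear the arm.

```bash
python3 - <<'E'
from h import *
h=(.6935,-.003)
L(*h,.275,BY,vel=.15)
L(*h,.14,BY,vel=.1);L(*h,.1255,BY,vel=.02);st("on")
r.ungrasp()
L(*h,.25,BY,vel=.12)
r.move_linear([.45,-.1,.5],rot(0),vel=.2);r.wait(.5);st()
p=r.camera("side");W=cloud(p);print("disc",disc(W,p,(.491,-.003),.13,.08,.12),"grip",yaw(sel(W,h,.05,.16,.175)))
print([(np.round(d["xyz"],3).tolist(),round(d["confidence"],2)) for t in ("lifter","board_hang","lid","warmer") for d in r.place_of(t,p)[:1]])
cv2.imwrite("pics/s9.png",p["pixels"][:,:,::-1])
E
```

```text
on 109.2 q [-0.13  0.77  0.19  1.38 -0.16  1.01  0.17] p [ 0.6935 -0.003   0.3206] F [ 0.6  1.  -2.1] T [-0.02 -0.06  0.01] gap 0.0175 ff 50.0
 113.7 q [-0.04  0.23  0.27  1.79 -0.07  1.13  0.25] p [ 0.4501 -0.1     0.5   ] F [-0.4 -0.3  0.1] T [ 0.03 -0.14 -0.01] gap 0.0934 ff 0.0
disc (492.4, -3.0, 100.2, np.float64(0.0999)) grip (np.float64(0.103), array([692.2,  -4.9]), array([19.9, 67.7]), np.float64(0.1679), 161)
[([0.695, -0.005, 0.127], 0.63), ([0.697, -0.002, 0.121], 0.55), ([0.494, -0.002, -0.002], 0.98)]
```

View pics/s9.png

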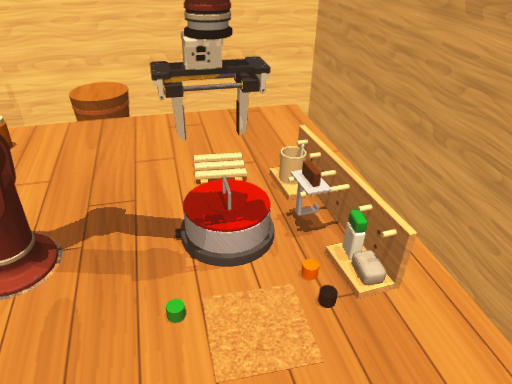

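The lid is seated flat at (226,205) px, the lifter hangs on its pegs at (311,185), and the bystanders are untouched with the arm clear. Handing in.

```bash
python3 -c "
from station import r
print(r.close_job())"
```

```text
the job is handed in; nothing more can be done
None
```

I handed the job in after about 114 s: the lid is seated flat on the warmer with all four pucks under it, the lifter hangs on its two pegs, and the mug, deodorant and pumice weren't touched; `close_job()` returned no verdict.

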